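# Swap the charged battery pack and shut the charger

## Task

One of the three packs in the charging box has finished: the green lamp behind its bay says which (amber means still charging). First take that pack out and stand it upright in the free half of the yellow bin with the green-banded pack; then set the flat, red-banded pack from the bench upright and fully down in the bay that came free; and last push the box's clear sliding guard shut until its latch clicks. Set the packs down, do not drop them, and leave everything else alone: the packs still charging, the green- and white-banded packs and the other things on the bench.

Things in the scene. Friction and masses are not known exactly. Their poses are not given: they have to be found in the camera images.
- charger: grey charging box fixed on the bench, 325 x 320 mm; origin on the bench, x away from the robot, y left. x -150 to 15 mm: solid housing, 82 mm high (62 mm beside |y| 138). x 15 to 135, |y| < 140: open well with the bays, floor 20 mm, side walls 62 mm high, with 5 mm rails on them. x 135 to 175: sill 70 mm high with the lamps. Packs in the bays stand with axes along the box's (long side along x)
- guard (a joint): clear sliding guard with yellow edges, a shallow hood 138 x 300 mm, top 93 mm above the bench; 0 = shut and latched, grows to 0.145 m as it opens towards the robot (box -x). Starts at 0.115 or more. Slides with 1 to 2 N; between 0.022 and 0.011 a sprung latch at its left edge resists (push about 4 N), then snaps it home (below 0.004 it has latched; about 4 N would pull it open again). Hard stop at 0
- guard_handle (a point): centre of the guard's handle, a black upright fin on top of the guard: 14 mm thick (along the box's x), 90 mm long (along its y), from 93 to 133 mm above the bench; moves with the guard. Push it along the box's +x to shut the guard
- bay_left (a point): left bay (box +y): point on the well floor at the bay's centre; axes as the box's. Black guides 10 mm high leave 5 mm play all round a pack whose x axis lies along the box's x. The bay centres are 90 mm apart
- bay_mid (a point): the same for the middle bay
- bay_right (a point): the same for the right bay (box -y)
- lamp_green_top (a point): top of the green lamp, a 22 mm dome on the sill straight behind (83 mm in box +x from the centre of) the bay whose pack is charged
- lamp_amber1_top (a point): top of an amber lamp, behind a bay whose pack is still charging
- lamp_amber2_top (a point): top of the other amber lamp
- pack_left_center (a point): centre (half-way up) of the pack that starts in the left bay: 62 x 34 mm in plan (long side along its x axis), 60 mm tall, about 350 g, blue with a black top, no band
- pack_mid_center (a point): the same for the pack that starts in the middle bay
- pack_right_center (a point): the same for the pack that starts in the right bay
- flat_center (a point): centre of the flat pack: 62 x 34 mm in plan (long side along its x axis), 60 mm tall, about 350 g, blue with a black top, with a red band and red patch on top; stands upright on the bench to the right of the box
- dud_center (a point): centre of another pack of the same shape, white band and patch, also on the bench to the right; leave it
- bin: yellow open bin fixed on the bench to the left of the box, 180 (x) x 110 (y) x 39 mm, walls and floor 4 mm; origin at the centre of its underside. The green-banded pack stands in its +x half; the -x half is free (its middle about x = -40 mm)
- ready_center (a point): centre of the green-banded pack (same shape) standing in the bin's +x half, its long side across the bin (along the bin's y)
- nut_jar: amber jar with steel lid, 36 mm diameter, 35 mm tall, on the bench between the red- and white-banded packs; origin under its centre
- tape_roll: grey roll of tape lying flat, 90 mm diameter, 25 mm tall; origin under its centre
- meter: orange multimeter lying flat, 150 x 75 x 34 mm; origin under its centre
- canister: aluminium canister, 76 mm diameter, 90 mm tall; origin under its centre
- spray: white spray bottle with black cap, 50 mm diameter, 170 mm tall; origin under its centre
- driver: red screwdriver lying on the bench, 170 mm long along its x, 26 mm thick; origin under its middle
- carton: small cardboard box, 90 x 70 x 50 mm; origin under its centre

How it is judged:
On the way, in this order (a step that is already met when the one before it is completed fails the run):
1. the charged pack (green lamp) stands upright in the yellow bin, let go (((y of lamp_green_top in the frame of charger between 0.045 and 1 m and x of pack_left_center in the frame of bin between -0.09 and 0.09 m and y of pack_left_center in the frame of bin between -0.055 and 0.055 m and z of pack_left_center in the frame of bin between 0.028 and 0.04 m and angle between pack_left_center's own z axis and vertical below 0.15 rad and contact force between the fingers and pack_left below 0.5 N and linear speed of pack_left below 0.03 m/s) or (y of lamp_green_top in the frame of charger between -0.045 and 0.045 m and x of pack_mid_center in the frame of bin between -0.09 and 0.09 m and y of pack_mid_center in the frame of bin between -0.055 and 0.055 m and z of pack_mid_center in the frame of bin between 0.028 and 0.04 m and angle between pack_mid_center's own z axis and vertical below 0.15 rad and contact force between the fingers and pack_mid below 0.5 N and linear speed of pack_mid below 0.03 m/s) or (y of lamp_green_top in the frame of charger between -1 and -0.045 m and x of pack_right_center in the frame of bin between -0.09 and 0.09 m and y of pack_right_center in the frame of bin between -0.055 and 0.055 m and z of pack_right_center in the frame of bin between 0.028 and 0.04 m and angle between pack_right_center's own z axis and vertical below 0.15 rad and contact force between the fingers and pack_right below 0.5 N and linear speed of pack_right below 0.03 m/s))), for 0.2 s.
2. the red-banded flat pack stands fully down in the freed bay, let go (((y of lamp_green_top in the frame of charger between 0.045 and 1 m and x of flat_center in the frame of bay_left between -0.009 and 0.009 m and y of flat_center in the frame of bay_left between -0.009 and 0.009 m and z of flat_center in the frame of bay_left between 0.025 and 0.034 m and angle between flat_center's own z axis and vertical below 0.06 rad and contact force between the fingers and flat below 0.5 N and linear speed of flat below 0.03 m/s) or (y of lamp_green_top in the frame of charger between -0.045 and 0.045 m and x of flat_center in the frame of bay_mid between -0.009 and 0.009 m and y of flat_center in the frame of bay_mid between -0.009 and 0.009 m and z of flat_center in the frame of bay_mid between 0.025 and 0.034 m and angle between flat_center's own z axis and vertical below 0.06 rad and contact force between the fingers and flat below 0.5 N and linear speed of flat below 0.03 m/s) or (y of lamp_green_top in the frame of charger between -1 and -0.045 m and x of flat_center in the frame of bay_right between -0.009 and 0.009 m and y of flat_center in the frame of bay_right between -0.009 and 0.009 m and z of flat_center in the frame of bay_right between 0.025 and 0.034 m and angle between flat_center's own z axis and vertical below 0.06 rad and contact force between the fingers and flat below 0.5 N and linear speed of flat below 0.03 m/s))), for 0.2 s.
3. the guard is shut and latched (value of joint guard below 0.004 m), for 0.2 s.
At the end, for the whole second after the job is handed in: Charged pack (green lamp) upright in the bin on its floor (tilt < 0.15 rad), released, at rest; red-banded pack in that bay, within 9 mm of its centre, 4 mm of its floor, tilt < 0.06 rad, released, at rest; guard latched (joint < 4 mm) ((((y of lamp_green_top in the frame of charger between 0.045 and 1 m and x of pack_left_center in the frame of bin between -0.09 and 0.09 m and y of pack_left_center in the frame of bin between -0.055 and 0.055 m and z of pack_left_center in the frame of bin between 0.028 and 0.04 m and angle between pack_left_center's own z axis and vertical below 0.15 rad and contact force between the fingers and pack_left below 0.5 N and linear speed of pack_left below 0.03 m/s) and (y of lamp_green_top in the frame of charger between 0.045 and 1 m and x of flat_center in the frame of bay_left between -0.009 and 0.009 m and y of flat_center in the frame of bay_left between -0.009 and 0.009 m and z of flat_center in the frame of bay_left between 0.025 and 0.034 m and angle between flat_center's own z axis and vertical below 0.06 rad and contact force between the fingers and flat below 0.5 N and linear speed of flat below 0.03 m/s)) or ((y of lamp_green_top in the frame of charger between -0.045 and 0.045 m and x of pack_mid_center in the frame of bin between -0.09 and 0.09 m and y of pack_mid_center in the frame of bin between -0.055 and 0.055 m and z of pack_mid_center in the frame of bin between 0.028 and 0.04 m and angle between pack_mid_center's own z axis and vertical below 0.15 rad and contact force between the fingers and pack_mid below 0.5 N and linear speed of pack_mid below 0.03 m/s) and (y of lamp_green_top in the frame of charger between -0.045 and 0.045 m and x of flat_center in the frame of bay_mid between -0.009 and 0.009 m and y of flat_center in the frame of bay_mid between -0.009 and 0.009 m and z of flat_center in the frame of bay_mid between 0.025 and 0.034 m and angle between flat_center's own z axis and vertical below 0.06 rad and contact force between the fingers and flat below 0.5 N and linear speed of flat below 0.03 m/s)) or ((y of lamp_green_top in the frame of charger between -1 and -0.045 m and x of pack_right_center in the frame of bin between -0.09 and 0.09 m and y of pack_right_center in the frame of bin between -0.055 and 0.055 m and z of pack_right_center in the frame of bin between 0.028 and 0.04 m and angle between pack_right_center's own z axis and vertical below 0.15 rad and contact force between the fingers and pack_right below 0.5 N and linear speed of pack_right below 0.03 m/s) and (y of lamp_green_top in the frame of charger between -1 and -0.045 m and x of flat_center in the frame of bay_right between -0.009 and 0.009 m and y of flat_center in the frame of bay_right between -0.009 and 0.009 m and z of flat_center in the frame of bay_right between 0.025 and 0.034 m and angle between flat_center's own z axis and vertical below 0.06 rad and contact force between the fingers and flat below 0.5 N and linear speed of flat below 0.03 m/s))) and value of joint guard below 0.004 m); the robot touches nothing.
It fails at once if a pack that is still charging is moved by more than 15 mm ((not (y of lamp_green_top in the frame of charger between 0.045 and 1 m) and distance of pack_left_center from where it was at the start of the episode above 0.015 m) or (not (y of lamp_green_top in the frame of charger between -0.045 and 0.045 m) and distance of pack_mid_center from where it was at the start of the episode above 0.015 m) or (not (y of lamp_green_top in the frame of charger between -1 and -0.045 m) and distance of pack_right_center from where it was at the start of the episode above 0.015 m)).
It fails at once if the green- or white-banded pack is moved by more than 25 mm (distance of any of ready_center, dud_center from where it was at the start of the episode above 0.025 m).
It fails at once if another thing on the bench is moved by more than 30 mm (distance of any of nut_jar, tape_roll, meter, canister, spray, driver, carton from where it was at the start of the episode above 0.03 m).
It fails at once if a pack is dropped or thrown (over 0.7 m/s while out of the fingers, as after a fall of 25 mm) ((linear speed of flat above 0.7 m/s and contact force between the fingers and flat below 0.1 N) or (linear speed of pack_left above 0.7 m/s and contact force between the fingers and pack_left below 0.1 N) or (linear speed of pack_mid above 0.7 m/s and contact force between the fingers and pack_mid below 0.1 N) or (linear speed of pack_right above 0.7 m/s and contact force between the fingers and pack_right below 0.1 N)).
It also fails if it takes over 72 s, if anything falls off the work surface, if the arm or the gripper's body presses on something with over 40 N, if the wrist force passes 120 N, or if a joint passes its speed limit or range.

## Robot

A 6-joint arm with a two-finger parallel gripper is mounted at the origin on the work surface. World frame = base frame: x ahead of the robot, y to its left, z up, the work surface at z = 0. Lengths are in m, angles in rad, forces in N, time in s.
With the tool pointing down it reaches from about 0.425 to 0.95 m from the base axis. Payload 3.5 kg.
Tool frame: the origin (TCP) lies midway between the tips of the shut fingers; the grasp point (between the pads) lies 19 mm behind it; z points along the fingers, y is the line along which they close (so a half turn about z gives the same grasp; the last joint's range is limited). The gripper opens to 85 mm and grips with 20 to 120 N. Pads are 22 mm wide; open, the fingers measure 114 mm over their backs; the gripper's body (76 mm by 85 mm) begins 54 mm behind the grasp point. The pads swing forward as they close: fully open they stand 13 mm farther back than shut.
Start: joints at [0.972, 0.286, 1.577, -0, 1.279, -0.15], TCP at [0.293, 0.608, 0.231] pointing down, gripper open.
Joint ranges: [-2.77, 2.77], [-0.9, 2.22], [0.21, 2.48], [-1.53, 4.67], [0.24, 2.81], [-2.84, 2.84]. Speed limits (rad/s): [2.79, 2.79, 3.14, 3.14, 3.14, 3.14].

## Interface

Orientations are given as a unit quaternion [x, y, z, w].
In Python, from plant import ctrl, cams, order gives the robot as it stands.
- The arm moves only by the tool move_arm, never from a script. Its argument "plan" is one flat list of numbers, 7 for each row, row after row: the shift along the world's x, y, z in mm, then the turn, a rotation vector about the world's x, y, z in degrees, then the finger opening in mm, from 0 to 85.4. A call has 1 to 12 rows; each row shifts and turns the commanded pose from where the row before left it; what a row does not reach is not made up. A row lasts 1/10 s, in which the tool goes at most 50 mm and 8.59 degrees, less where a joint would pass 70% of its speed; a pose out of reach is approached as far as the arm can. A call is refused whole if a number of a shift passes 50 or a number of a turn 8.59, either way. A call with a gripper value outside its range is refused whole. The fingers move at their own pace and stop on an object; "newtons" is the grip in N (left out, the last holds). Time passes only in rows, so rows that do not move let the fingers close. It gives the time, the measured TCP pose, the force, the opening and the grip force at its end, in the units of the state.
- ctrl.get_state(): the state, without advancing time (a new reading comes with each control period).
- cams.read_camera(name): name is "side" or "top" or "wrist"; returns a dict with "color" (420x560x3 uint8, red, green, blue), "fov_y" (degrees; the focal length in pixels is half the picture's height over the tangent of half this angle, whatever the lens; pixels are square), "cx", "cy" (the principal point, pixels), "origin" and "orientation" of the camera in the world; the wrist camera has in their place "T_tool_cam" (4x4, takes a point from camera to tool coordinates, whose origin is the TCP and whose axes are the flange's). Camera axes: x right, y up, looking along -z (the intrinsics and any distortion apply to the point x, -y, -z); pixel columns grow to the right and rows downward; lengths in m; the calibration is good to about 2 mm. A picture is of the moment at which its call begins: read the wrist's pose just before it. There is no depth.
- order.sign_off(): hands the job in; it is judged then, once.
The state is a dict: "time": time; "qpos": joint angles; "dq": joint speeds; "joint_efforts": joint torques, N m; "eef_pos": TCP position; "tcp_rot": TCP orientation; "contact_force": force on the tool from outside, world axes, zero at the start; "wrist_torque": the same for the moment, N m; "opening": opening from 0.0 (shut) to 1.0 (fully open); "finger_force": force on a finger pad.
Only numpy, scipy, OpenCV 4.12 (cv2) and the standard library are available. Lean on these libraries where they do the work, as an engineer would, in place of code of your own. Each camera call takes 0.05 s, during which the arm holds its last target. There are 200 camera calls.

## Working session

There is one attempt and no reset: what is moved stays moved. The work goes in short steps, Python scripts to look and compute and a tool call to move; the robot and the scene stay as the last step left them, time stands still between calls to the robot, and variables do not carry over. Pictures are saved under pics/ and viewed, at most 11 in all, crops included, and the job is handed in when it is done.

Besides the shell and the picture viewer there is one more tool, called by a JSON object that holds its "method" and its "body". move_arm: Moves the arm, as the interface text tells. Its arguments: {"type":"object","properties":{"plan":{"type":"array","items":{"type":"number"}},"newtons":{"type":"number"}},"required":["plan"]}

```bash
ls; mkdir -p pics; python3 - <<'E'
from plant import ctrl,cams
import cv2,json
s=ctrl.get_state();print({k:s[k] for k in('time','eef_pos','tcp_rot','opening')})
for n in('side','top'):
    r=cams.read_camera(n);cv2.imwrite(f'pics/{n}0.png',r['color'][:,:,::-1])
    print(n,{k:v for k,v in r.items() if k!='color'})
E
```

```text
pics
{'time': 0.0, 'eef_pos': array([0.29247334, 0.60759684, 0.22989706]), 'tcp_rot': array([ 2.22533500e-01,  9.74924287e-01, -1.13073517e-03, -4.43994979e-04]), 'opening': 1.00272179885458}
side {'fov_y': 45.32014321845092, 'cx': 279.03883877646933, 'cy': 218.8881948431028, 'origin': array([-0.0844528 , -0.86338299,  0.82133453]), 'orientation': array([ 0.43549539, -0.13296713, -0.28305425,  0.8441231 ])}
top {'fov_y': 57.34467768142464, 'cx': 283.006590237949, 'cy': 208.63441065401818, 'origin': array([ 0.39056271, -0.04963682,  1.09088093]), 'orientation': array([ 0.03650691, -0.05275165, -0.70498934,  0.70631051])}
```

View pics/side0.png

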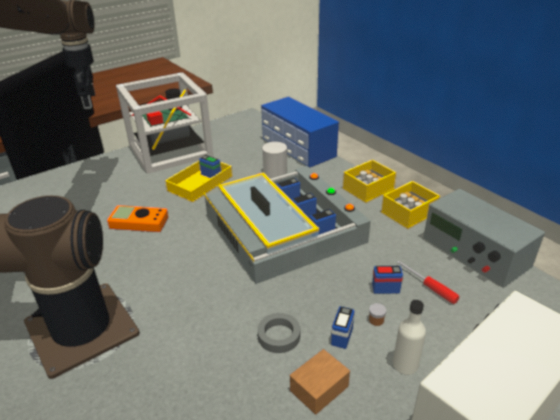

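View pics/top0.png

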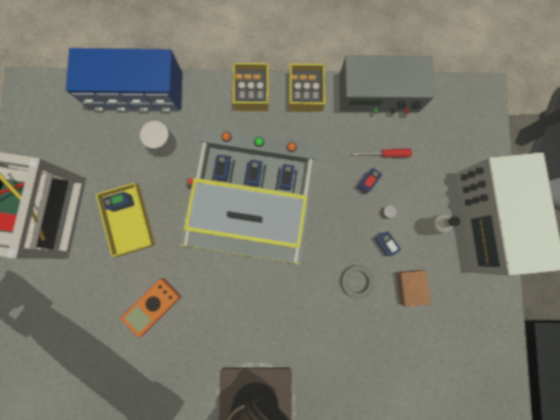

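The green lamp is in the middle: top (259,141), with ambers at (226,136) and (292,146). So the middle pack is the charged one. The red-banded pack is at top (370,180), the white-banded one at (387,243) and the jar at (389,212). The free bin half is around (128,230).

```bash
cat > h.py <<'E'
from plant import ctrl,cams
import cv2,numpy as np
from scipy.spatial.transform import Rotation as R
def shot(n,save=None):
    s=ctrl.get_state();r=cams.read_camera(n)
    f=210/np.tan(np.radians(r['fov_y'])/2)
    if n=='wrist':
        T=np.array(r['T_tool_cam']);Rt=R.from_quat(s['tcp_rot']).as_matrix()
        o=Rt@T[:3,3]+s['eef_pos'];M=Rt@T[:3,:3]
    else: o=r['origin'];M=R.from_quat(r['orientation']).as_matrix()
    if save: cv2.imwrite('pics/'+save,r['color'][:,:,::-1])
    return dict(img=r['color'],f=f,cx=r['cx'],cy=r['cy'],o=np.array(o),M=M,s=s)
def ray(c,p):
    d=c['M']@np.array([(p[0]-c['cx'])/c['f'],-(p[1]-c['cy'])/c['f'],-1]);return d
def onz(c,p,z):
    d=ray(c,p);return c['o']+d*(z-c['o'][2])/d[2]
def proj(c,P):
    q=c['M'].T@(np.array(P)-c['o']);return np.array([c['cx']-c['f']*q[0]/q[2],c['cy']+c['f']*q[1]/q[2]])
def tri(c1,p1,c2,p2):
    a,b=ray(c1,p1),ray(c2,p2);t=np.linalg.lstsq(np.c_[a,-b],c2['o']-c1['o'],rcond=None)[0]
    A,B=c1['o']+a*t[0],c2['o']+b*t[1];return (A+B)/2,np.linalg.norm(A-B)
RNG={'green':(50,75,110,90),'amber':(4,14,150,150),'yellow':(22,33,120,100),'red':(174,3,140,90)}
def mask(img,name):
    h,s,v=cv2.split(cv2.cvtColor(img,cv2.COLOR_RGB2HSV));lo,hi,sm,vm=RNG[name]
    hm=(h>=lo)&(h<=hi) if lo<hi else (h>=lo)|(h<=hi)
    return (hm&(s>=sm)&(v>=vm)).astype(np.uint8)
def blobs(m,amin=8):
    n,l,st,c=cv2.connectedComponentsWithStats(m)
    return [(c[i].round(1).tolist(),int(st[i,4]),i) for i in range(1,n) if st[i,4]>=amin],l
E
python3 - <<'E'
from h import *
for n in('top','side'):
    c=shot(n)
    for k in RNG: print(n,k,[b[:2] for b in blobs(mask(c['img'],k))[0]])
c=shot('wrist','w0.png');print(c['o'],c['f'])
E
```

```text
top green [([258.6, 141.2], 53), ([116.9, 198.7], 62)]
top amber [([225.7, 135.8], 38), ([291.1, 146.1], 39), ([154.4, 303.7], 847)]
top yellow [([249.9, 85.3], 475), ([306.0, 87.3], 556), ([10.0, 186.8], 122), ([243.3, 211.7], 767), ([126.1, 223.1], 2348), ([34.0, 217.1], 11), ([41.5, 235.7], 11)]
top red [([396.9, 152.5], 201), ([369.8, 180.8], 65), ([189.5, 180.5], 13), ([19.3, 185.1], 14), ([3.4, 190.8], 19), ([6.6, 221.5], 228)]
side green [([210.7, 159.0], 30), ([209.7, 165.7], 26), ([330.6, 190.3], 45), ([454.2, 248.9], 25)]
side amber [([156.0, 97.1], 9), ([311.7, 175.0], 9), ([347.2, 207.0], 13), ([136.8, 222.4], 547), ([115.5, 218.0], 8)]
side yellow [([182.4, 93.0], 28), ([169.8, 115.6], 67), ([157.2, 139.8], 64), ([226.2, 196.6], 2650), ([389.0, 192.9], 2787)]
side red [([158.1, 98.7], 38), ([182.7, 110.0], 21), ([154.6, 117.4], 152), ([384.8, 269.5], 85), ([485.6, 268.5], 30), ([441.2, 289.5], 369), ([386.7, 279.7], 61)]
[0.22616524 0.64119052 0.37278825] 316.43672690361007
```

```bash
python3 - <<'E'
from h import *
t=shot('top');s=shot('side')
for n,a,b in(('A1',(225.7,135.8),(313.5,176)),('G',(258.6,141.2),(330.6,190.3)),('A2',(291.1,146.1),(349.3,207.3)),('green',(116.9,198.7),(210.7,159)),('red',(369.8,180.8),(384.8,269.5))):
    print(n,tri(t,a,s,b),onz(t,a,.078),onz(t,a,.06))
L=[onz(t,p,.077) for p in((225.7,135.8),(258.6,141.2),(291.1,146.1))]
d=(L[0]-L[2])[:2];print('sep',np.linalg.norm(d),'yaw',np.degrees(np.arctan2(-d[0],d[1])))
y=np.arctan2(-d[0],d[1]);ex=np.array([np.cos(y),np.sin(y)]);print('mid bay',L[1][:2]-.083*ex)
b,l=blobs(mask(t['img'],'yellow'));i=[q for q in b if q[1]>2000][0][2]
r=cv2.minAreaRect(np.argwhere(l==i)[:,::-1].astype(np.float32));bp=[onz(t,p,.039) for p in cv2.boxPoints(r)];print('bin',np.mean(bp,0),[np.linalg.norm(bp[k]-bp[k-1]) for k in(0,1)])
e=bp[1]-bp[0] if np.linalg.norm(bp[1]-bp[0])>.14 else bp[2]-bp[1]
print('binyaw',np.degrees(np.arctan2(e[1],e[0])))
for p in((358,191),):pass
b,l=blobs(mask(t['img'],'red'));i=[q for q in b if abs(q[0][0]-369.8)<2][0][2]
print(cv2.minAreaRect(np.argwhere(l==i)[:,::-1].astype(np.float32)))
E
```

```text
A1 (array([0.71765215, 0.08347818, 0.07670191]), np.float64(0.0019391323714677096)) [0.71808731 0.08280949 0.078     ] [0.72390778 0.08516321 0.06      ]
G (array([ 0.70295646, -0.00635322,  0.0789767 ]), np.float64(0.0008769319407008379)) [ 0.70364298 -0.00654646  0.078     ] [ 0.70920675 -0.00578069  0.06      ]
A2 (array([ 0.69064683, -0.09456799,  0.07574373]), np.float64(0.001386494685661664)) [ 0.6905829  -0.09485545  0.078     ] [ 0.69591458 -0.09565904  0.06      ]
green (array([0.54499036, 0.37104484, 0.06699041]), np.float64(0.002097293797967408)) [0.54422421 0.36599041 0.078     ] [0.54695494 0.37337656 0.06      ]
red (array([ 0.59856648, -0.31092248,  0.06214366]), np.float64(0.0009059011869096846)) [ 0.59573461 -0.30717523  0.078     ] [ 0.59938074 -0.31175197  0.06      ]
sep 0.17995882255181236 yaw -8.800136223303337
mid bay [0.62192915 0.00619411]
bin [0.49441688 0.3585602  0.039     ] [np.float64(0.1819837531022133), np.float64(0.11810389559667504)]
binyaw -162.86657295743018
((369.8800048828125, 180.66000366210938), (6.199999809265137, 10.800000190734863), 36.869895935058594)
```

View pics/w0.png

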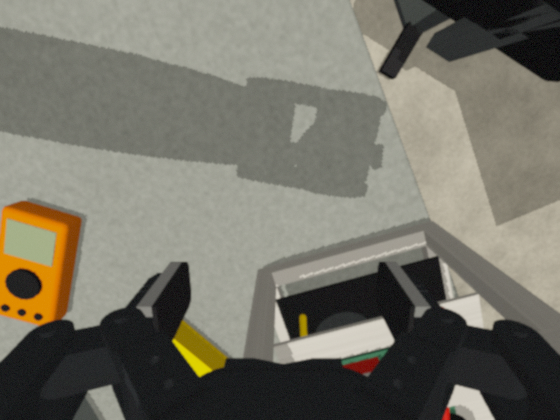

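The wrist view is above the meter and rack and is not useful yet. The calibration is good: the lamps measure 180 mm apart. I'm moving over the box for a close look.

{"method": "move_arm", "body": {"plan": [25.5,-38,1.25,0,0,1.05,85,25.5,-38,1.25,0,0,1.05,85,25.5,-38,1.25,0,0,1.05,85,25.5,-38,1.25,0,0,1.05,85,25.5,-38,1.25,0,0,1.05,85,25.5,-38,1.25,0,0,1.05,85,25.5,-38,1.25,0,0,1.05,85,25.5,-38,1.25,0,0,1.05,85,25.5,-38,1.25,0,0,1.05,85,25.5,-38,1.25,0,0,1.05,85,25.5,-38,1.25,0,0,1.05,85,25.5,-38,1.25,0,0,1.05,85]}}

```text
time: 1.55
eef_pos: [0.5996, 0.1504, 0.2466]
tcp_rot: [0.114, 0.993, 0.0, 0.0]
contact_force: [0.4, -0.2, -0.0]
opening: 0.995
finger_force: 0.0
```

{"method": "move_arm", "body": {"plan": [25.5,-38,1.25,0,0,1.05,75,25.5,-38,1.25,0,0,1.05,75,25.5,-38,1.25,0,0,1.05,75,25.5,-38,1.25,0,0,1.05,75,0,0,0,0,0,0,75,0,0,0,0,0,0,75]}}

```text
time: 2.15
eef_pos: [0.7009, -0.0008, 0.2507]
tcp_rot: [0.079, 0.997, 0.0, -0.001]
contact_force: [0.3, 1.0, 0.0]
opening: 0.881
finger_force: 0.0
```

```bash
python3 - <<'E'
from h import *
c=shot('wrist','w1.png');print(c['o'],c['s']['eef_pos'],c['s']['tcp_rot'])
for k in('green','amber','yellow'): print(k,[(b[:2],onz(c,b[0],.077).round(4)) for b in blobs(mask(c['img'],k),40)[0]])
E
```

```text
[0.62816003 0.01194806 0.39315537] [ 0.70094068 -0.00083045  0.25071556] [ 7.87779692e-02  9.96892011e-01  2.69057626e-04 -5.25925215e-04]
green [(([279.1, 191.2], 400), array([ 0.7041, -0.004 ,  0.077 ])), (([41.0, 301.3], 119), array([ 0.7893, -0.2939,  0.077 ]))]
amber []
yellow [(([277.0, 39.5], 5549), array([0.5652, 0.0166, 0.077 ])), (([321.7, 304.4], 4376), array([0.8438, 0.0229, 0.077 ])), (([226.4, 316.0], 2244), array([ 0.8418, -0.0884,  0.077 ])), (([330.6, 327.0], 56), array([0.8757, 0.0295, 0.077 ])), (([311.0, 329.5], 53), array([0.8756, 0.0062, 0.077 ])), (([213.6, 342.9], 49), array([ 0.876 , -0.1113,  0.077 ]))]
```

View pics/w1.png

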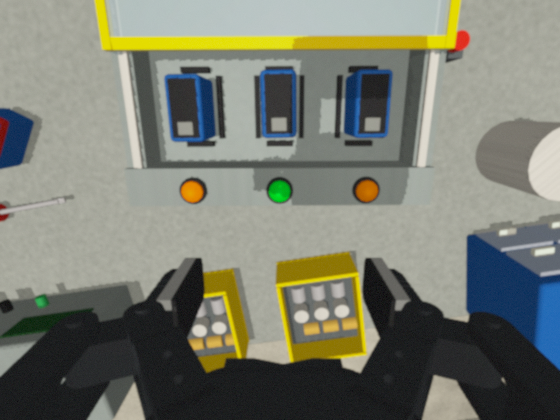

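The wrist view shows the well from above: green lamp (279,191), the middle pack's top spanning about (261–297, 69–137), and the guard's yellow edge at row 43.

```bash
python3 - <<'E'
from h import *
c=shot('wrist')
h,s,v=cv2.split(cv2.cvtColor(c['img'],cv2.COLOR_RGB2HSV))
L=[]
for (x,y) in((192,190),(279,190),(367,190)):
    m=np.zeros_like(h);m[y-15:y+16,x-15:x+16]=1;p=np.argwhere((m>0)&(s>150)&(v>100)).mean(0)[::-1];q=onz(c,p,.077);L.append(q);print('lamp',p,q)
d=(L[2]-L[0])[:2];y=np.arctan2(-d[0],d[1]);ex=np.array([np.cos(y),np.sin(y)]);print('sep',np.linalg.norm(d),'yaw',np.degrees(y),'bay',np.mean(L,0)[:2]-.083*ex)
m=np.zeros_like(h);m[60:145,240:320]=1
b=((h>105)&(h<125)&(s>150)&(m>0)).astype(np.uint8)
r=cv2.minAreaRect(np.argwhere(b>0)[:,::-1].astype(np.float32));P=[onz(c,p,.08)[:2] for p in cv2.boxPoints(r)]
print(r,np.mean(P,0),[np.linalg.norm(P[i]-P[i-1]) for i in(0,1)])
for i in(0,1):print(np.degrees(np.arctan2(*(P[i]-P[i-1])[::-1])))
yt=R.from_quat(c['s']['tcp_rot']).as_matrix();print('toolyaw',np.degrees(np.arctan2(yt[1,1],yt[0,1])),yt[:,2])
g=(onz(c,(277,48),.093)[:2]-(np.mean(L,0)[:2]-.155*ex));print('guard front edge box x',g@ex)
E
```

```text
lamp [190.64925373 191.53482587] [ 0.68997965 -0.09276355  0.077     ]
lamp [277.83289125 191.64190981] [ 0.70400992 -0.00422665  0.077     ]
lamp [365.30569948 191.28497409] [0.7176006  0.08467433 0.077     ]
sep 0.17957482404719663 yaw -8.84796399879222 bay [0.62185109 0.00866119]
((276.4678649902344, 103.3275375366211), (67.0068359375, 34.18598556518555), 88.8982925415039) [0.6195295  0.00820426] [np.float64(0.06001942022517277), np.float64(0.03127622305936692)]
171.00719415414446
82.09075011942424
toolyaw 81.0554437712347 [-9.82833992e-04  6.38166525e-04 -9.99999313e-01]
guard front edge box x 0.023965577783464986
```

{"method": "move_arm", "body": {"plan": [-40,4.5,-20,0,0,0,75,-40,4.5,-20,0,0,0,75,0,0,-40,0,0,0,75,0,0,-40,0,0,0,75,0,0,-40,0,0,0,75,0,0,-24,0,0,0,75,0,0,-20,0,0,0,75,0,0,0,0,0,0,75,0,0,0,0,0,0,30,0,0,0,0,0,0,30,0,0,0,0,0,0,30,0,0,0,0,0,0,30], "newtons": 40}}

```text
time: 3.45
eef_pos: [0.6222, 0.0089, 0.0497]
tcp_rot: [0.078, 0.997, -0.0, 0.002]
contact_force: [-1.2, -0.8, 5.5]
opening: 0.39
finger_force: 41.3
```

{"method": "move_arm", "body": {"plan": [0,0,0,0,0,0,20,0,0,0,0,0,0,20,0,0,0,0,0,0,20]}}

```text
time: 3.75
eef_pos: [0.6222, 0.0089, 0.0497]
tcp_rot: [0.078, 0.997, -0.0, 0.002]
contact_force: [-1.9, 0.9, 7.2]
opening: 0.391
finger_force: 41.4
```

{"method": "move_arm", "body": {"plan": [0,0,15,0,0,0,20,0,0,35,0,0,0,20,0,0,40,0,0,0,20,0,0,40,0,0,0,20,0,0,0,0,0,0,20]}}

```text
time: 4.25
eef_pos: [0.6246, 0.0088, 0.1852]
tcp_rot: [0.078, 0.997, -0.0, 0.007]
contact_force: [1.0, -0.6, -3.1]
opening: 0.393
finger_force: 41.0
```

{"method": "move_arm", "body": {"plan": [-8,17,0,0,0,-3.2,20,-16.6,33.8,0,0,0,-6.4,20,-16.6,33.8,0,0,0,-6.4,20,-16.6,33.8,0,0,0,-6.4,20,-16.6,33.8,0,0,0,-6.4,20,-16.6,33.8,0,0,0,-6.4,20,-16.6,33.8,0,0,0,-6.4,20,-16.6,33.8,0,0,0,-6.4,20,-16.6,33.8,0,0,0,-6.4,20,-16.6,33.8,0,0,0,-6.4,20,-8.6,17,0,0,0,-3.2,20,0,0,0,0,0,0,20]}}

```text
time: 5.45
eef_pos: [0.452, 0.3488, 0.1751]
tcp_rot: [0.593, 0.805, -0.002, -0.001]
contact_force: [0.9, -0.5, -4.4]
opening: 0.387
finger_force: 40.9
```

```bash
python3 - <<'E'
from h import *
c=shot('wrist','w2.png');s=c['s'];print(s['eef_pos'],s['opening'],s['finger_force'],s['contact_force'])
M=R.from_quat(s['tcp_rot']).as_matrix();print('toolyaw',np.degrees(np.arctan2(M[1,1],M[0,1])),M[:,2])
t=shot('top','t2.png')
b,l=blobs(mask(c['img'],'yellow'),300);print(b)
E
```

```text
[0.45199674 0.34880356 0.17506118] 0.3871670724019501 40.85415959358215 [ 0.93939135 -0.4787976  -4.3716786 ]
toolyaw 17.261533046998775 [-0.00402499 -0.0010335  -0.99999137]
[([333.3, 177.8], 15024, 1)]
```

View pics/w2.png

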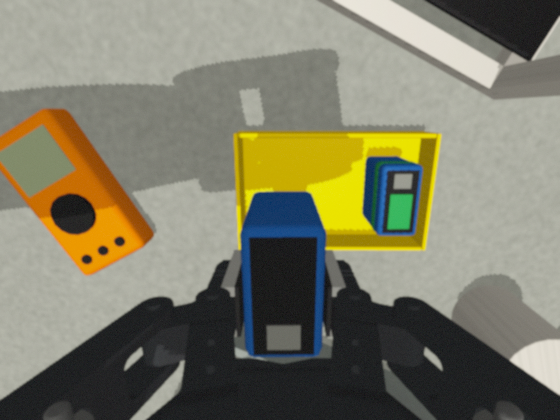

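The held pack is upright in the fingers. The bin's rim corners are at about TL (234,133), TR (441,133) and BR (427,249), and the green-banded pack stands in the right half.

```bash
python3 - <<'E'
from h import *
c=shot('wrist');o=c['o'];M=R.from_quat(c['s']['tcp_rot']).as_matrix()
m=mask(c['img'],'yellow');b,l=blobs(m,300);cn=cv2.findContours((l==b[0][2]).astype(np.uint8),0,2)[0]
a=cv2.approxPolyDP(max(cn,key=cv2.contourArea),6,True)[:,0];print(a.tolist())
Q=[onz(c,p,.039)[:2] for p in((234,132),(441,132),(428,250))]
for q in Q:print(q)
e=Q[1]-Q[0];print(np.linalg.norm(e),np.degrees(np.arctan2(*e[::-1])));e2=Q[2]-Q[1];print(np.linalg.norm(e2),np.degrees(np.arctan2(*e2[::-1])))
ce=(Q[0]+Q[2])/2;ex=e/np.linalg.norm(e);print('centre',ce,'free',ce-.042*ex)
print('held centre px bottom/top', onz(c,(284,295),c['s']['eef_pos'][2]+.03))
gp=np.mean([onz(c,p,.064)[:2] for p in((385,163),(420,160),(414,234),(381,234))],0);print('green',gp,(gp-ce)@ex)
E
```

```text
[[232, 130], [237, 246], [252, 195], [276, 190], [312, 195], [326, 246], [423, 246], [438, 130]]
[0.39578769 0.38977255]
[0.56541507 0.44235129]
[0.60131818 0.33810565]
0.17758933495001417 17.22166376278952
0.11025509571967194 -70.99584366450789
centre [0.49855293 0.3639391 ] free [0.45843594 0.35150419]
held centre px bottom/top [0.45300348 0.35074113 0.2055652 ]
green [0.54441922 0.38065149] 0.04875796897974683
```

{"method": "move_arm", "body": {"plan": [4,0.5,-25,0,0,0,20,0,0,-35,0,0,0,20,0,0,-35,0,0,0,20,0,0,-20,0,0,0,20,0,0,-10,0,0,0,20,0,0,-8,0,0,0,20,0,0,-3,0,0,0,20,0,0,0,0,0,0,20,0,0,0,0,0,0,20]}}

```text
time: 6.5
eef_pos: [0.4598, 0.3483, 0.0426]
tcp_rot: [0.594, 0.804, 0.001, 0.001]
contact_force: [0.9, -0.5, -3.5]
opening: 0.392
finger_force: 40.8
```

{"method": "move_arm", "body": {"plan": [-1,1,-3,0,0,0,20,0,0,-3,0,0,0,20,0,0,-2,0,0,0,20,0,0,0,0,0,0,20,0,0,0,0,0,0,20]}}

```text
time: 7.0
eef_pos: [0.4579, 0.3491, 0.0338]
tcp_rot: [0.594, 0.804, 0.0, -0.0]
contact_force: [-2.4, 0.4, 0.2]
opening: 0.391
finger_force: 41.3
```

{"method": "move_arm", "body": {"plan": [0,0,-0.5,0,0,0,20,0,0,0,0,0,0,38,0,0,0,0,0,0,45,0,0,0,0,0,0,50,0,0,0,0,0,0,50,0,0,0,0,0,0,50]}}

```text
time: 7.6
eef_pos: [0.458, 0.3488, 0.0328]
tcp_rot: [0.594, 0.804, 0.0, 0.0]
contact_force: [-0.8, -0.7, 0.3]
opening: 0.585
finger_force: 0.0
```

{"method": "move_arm", "body": {"plan": [0,0,10,0,0,0,50,0,0,30,0,0,0,50,0,0,45,0,0,0,50,0,0,45,0,0,0,50,0,0,45,0,0,0,50,0,0,0,0,0,0,50,0,0,0,0,0,0,50]}}

```text
time: 8.3
eef_pos: [0.4586, 0.3493, 0.2103]
tcp_rot: [0.594, 0.804, 0.002, 0.001]
contact_force: [0.5, 0.4, -0.1]
opening: 0.586
finger_force: 0.0
```

```bash
python3 - <<'E'
from h import *
c=shot('wrist','w3.png');s=c['s'];print(s['eef_pos'],s['opening'],s['finger_force'])
im=np.hstack([c['img'],]);cv2.imwrite('pics/w3c.png',im[120:420,150:450,::-1])
t=shot('top');b=blobs(mask(t['img'],'red'))[0];print(b)
E
```

```text
[0.45859554 0.34928893 0.21029812] 0.585654668564108 0.0
[([396.9, 152.5], 199, 2), ([369.7, 180.8], 65, 3), ([189.5, 180.5], 13, 4), ([19.1, 185.3], 15, 5), ([3.3, 190.8], 17, 6)]
```

View pics/w3c.png

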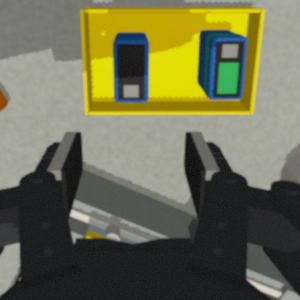

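The pack stands upright in the free half, beside the green-banded one. Next is the red-banded pack.

{"method": "move_arm", "body": {"plan": [12.3,-44.2,1,0,0,2.05,50,12.3,-44.2,1,0,0,2.05,50,12.3,-44.2,1,0,0,2.05,50,12.3,-44.2,1,0,0,2.05,50,12.3,-44.2,1,0,0,2.05,50,12.3,-44.2,1,0,0,2.05,50,12.3,-44.2,1,0,0,2.05,50,12.3,-44.2,1,0,0,2.05,50,12.3,-44.2,1,0,0,2.05,50,12.3,-44.2,1,0,0,2.05,50,12.3,-44.2,1,0,0,2.05,50,12.3,-44.2,1,0,0,2.05,50]}}

```text
time: 9.6
eef_pos: [0.6045, -0.183, 0.2169]
tcp_rot: [0.409, 0.913, 0.0, -0.002]
contact_force: [0.6, -0.0, 0.3]
opening: 0.583
finger_force: 0.0
```

{"method": "move_arm", "body": {"plan": [12.3,-44.2,1,0,0,2.05,60,12.3,-44.2,1,0,0,2.05,60,12.3,-44.2,1,0,0,2.05,60,12.3,-44.2,1,0,0,2.05,60,0,0,0,0,0,0,70,0,0,0,0,0,0,70,0,0,0,0,0,0,70]}}

```text
time: 10.3
eef_pos: [0.654, -0.3569, 0.2219]
tcp_rot: [0.343, 0.939, 0.001, -0.002]
contact_force: [-0.1, 0.3, -0.4]
opening: 0.818
finger_force: 0.0
```

```bash
python3 - <<'E'
from h import *
c=shot('wrist','w4.png');s=c['s'];M=R.from_quat(s['tcp_rot']).as_matrix();print(s['eef_pos'],'toolyaw',np.degrees(np.arctan2(M[1,1],M[0,1])),M[:,2],s['opening'])
b,l=blobs(mask(c['img'],'red'),100)
for q in b:
    r=cv2.minAreaRect(np.argwhere(l==q[2])[:,::-1].astype(np.float32));P=[onz(c,p,.06)[:2] for p in cv2.boxPoints(r)]
    print(q[:2],r,np.mean(P,0),[(np.linalg.norm(P[i]-P[i-1]).round(4),np.degrees(np.arctan2(*(P[i]-P[i-1])[::-1]))) for i in(0,1)])
E
```

```text
[ 0.65404853 -0.3569091   0.22185442] toolyaw 49.912045934084084 [-0.00267097  0.00243695 -0.99999346] 0.8181659191538356
([283.3, 114.2], 740) ((283.1505432128906, 114.31134033203125), (35.23634338378906, 21.159971237182617), 87.39744567871094) [ 0.59880062 -0.309352  ] [(np.float64(0.0312), np.float64(142.1060471877602)), (np.float64(0.0192), np.float64(52.387048691114295))]
([274.5, 229.1], 1416) ((274.63934326171875, 228.96719360351562), (20.741973876953125, 71.95672607421875), 50.194427490234375) [ 0.67938877 -0.38928116] [(np.float64(0.0225), np.float64(176.174430121738)), (np.float64(0.0754), np.float64(90.96804467701281))]
([320.8, 318.3], 133) ((320.75, 318.25), (14.142135620117188, 9.192387580871582), 45.0) [ 0.79358063 -0.4180971 ] [(np.float64(0.0176), np.float64(-178.49435955298463)), (np.float64(0.0109), np.float64(100.11234161399688))]
```

View pics/w4.png

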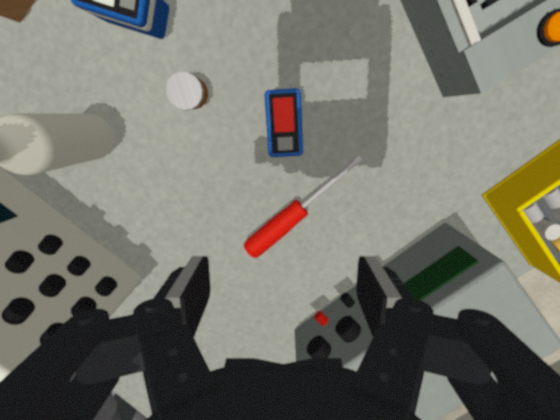

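The red-banded pack is at about (284,123), with its top outline roughly (266–302, 88–156) and its long axis near the tool's x. The driver, at (275,230), is clear of it.

```bash
python3 - <<'E'
from h import *
c=shot('wrist');h,s,v=cv2.split(cv2.cvtColor(c['img'],cv2.COLOR_RGB2HSV))
b=((h>105)&(h<125)&(s>150)).astype(np.uint8);b[:,:240]=0;b[:,330:]=0;b[:70]=0;b[170:]=0
r=cv2.minAreaRect(np.argwhere(b>0)[:,::-1].astype(np.float32));P=[onz(c,p,.06)[:2] for p in cv2.boxPoints(r)]
print(r,np.mean(P,0),[(np.linalg.norm(P[i]-P[i-1]).round(4),np.degrees(np.arctan2(*(P[i]-P[i-1])[::-1]))) for i in(0,1)])
E
```

```text
((283.4507751464844, 122.11384582519531), (65.84291076660156, 34.391414642333984), 86.8201675415039) [ 0.60517898 -0.31385488] [(np.float64(0.0594), np.float64(142.3955296753684)), (np.float64(0.0311), np.float64(52.951557470854496))]
```

{"method": "move_arm", "body": {"plan": [-24.5,21.5,-20,0,0,1.3,75,-24.5,21.5,-20,0,0,1.3,75,0,0,-40,0,0,0,75,0,0,-40,0,0,0,75,0,0,-35,0,0,0,75,0,0,-22,0,0,0,75,0,0,-15,0,0,0,75,0,0,0,0,0,0,75,0,0,0,0,0,0,30,0,0,0,0,0,0,20,0,0,0,0,0,0,20,0,0,0,0,0,0,20], "newtons": 40}}

```text
time: 11.6
eef_pos: [0.6069, -0.3163, 0.0342]
tcp_rot: [0.322, 0.947, -0.001, 0.002]
contact_force: [-0.4, 0.5, 4.5]
opening: 0.391
finger_force: 42.7
```

{"method": "move_arm", "body": {"plan": [0,0,0,0,0,0,20,0,0,0,0,0,0,20,0,0,0,0,0,0,20]}}

```text
time: 11.9
eef_pos: [0.6069, -0.3163, 0.0342]
tcp_rot: [0.322, 0.947, -0.001, 0.002]
contact_force: [0.2, 0.2, 7.2]
opening: 0.39
finger_force: 42.9
```

{"method": "move_arm", "body": {"plan": [0,0,15,0,0,0,20,0,0,35,0,0,0,20,0,0,45,0,0,0,20,0,0,45,0,0,0,20,2,20,0,0,0,1.8,20,2,40,0,0,0,3.6,20,2,40,0,0,0,3.6,20,2,40,0,0,0,3.6,20,2,40,0,0,0,3.6,20,2,40,0,0,0,3.6,20,2,40,0,0,0,3.6,20,1,40,0,0,0,3.6,20]}}

```text
time: 13.1
eef_pos: [0.6189, -0.0129, 0.1698]
tcp_rot: [0.09, 0.996, 0.0, -0.002]
contact_force: [0.7, 0.7, -2.6]
opening: 0.389
finger_force: 41.7
```

{"method": "move_arm", "body": {"plan": [0,24,0,0,0,1.7,20,0,0,0,0,0,0,20,0,0,0,0,0,0,20]}}

```text
time: 13.4
eef_pos: [0.6193, 0.0096, 0.1702]
tcp_rot: [0.076, 0.997, -0.0, -0.002]
contact_force: [0.1, -0.1, -3.8]
opening: 0.396
finger_force: 41.8
```

```bash
python3 - <<'E'
from h import *
c=shot('wrist','w5.png');s=c['s'];M=R.from_quat(s['tcp_rot']).as_matrix();print(s['eef_pos'],'toolyaw',np.degrees(np.arctan2(M[1,1],M[0,1])),M[:,2],s['opening'],s['contact_force'])
E
```

```text
[0.61932708 0.009638   0.17020311] toolyaw 81.28942329625245 [-3.05660725e-03 -2.16233264e-05 -9.99995328e-01] 0.39572463909979316 [ 0.10717489 -0.05264109 -3.75396327]
```

View pics/w5.png

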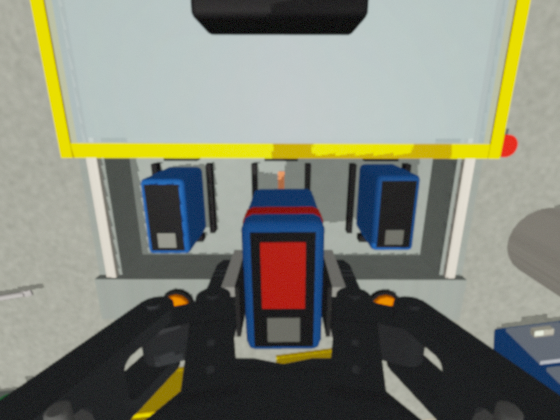

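The red-banded pack is held upright over the empty middle bay, whose guides are at about columns 254 and 308. The neighbouring packs are clear.

{"method": "move_arm", "body": {"plan": [2.5,-1,-25,0,0,0,20,0,0,-30,0,0,0,20,0,0,-25,0,0,0,20,0,0,-12,0,0,0,20,0,0,0,0,0,0,20,0,0,0,0,0,0,20]}}

```text
time: 14.05
eef_pos: [0.6238, 0.0069, 0.0806]
tcp_rot: [0.077, 0.997, -0.0, 0.001]
contact_force: [0.1, -0.2, -3.2]
opening: 0.388
finger_force: 41.7
```

{"method": "move_arm", "body": {"plan": [-1.5,1,-8,0,0,0,20,0,0,-6,0,0,0,20,0,0,-5,0,0,0,20,0,0,-4,0,0,0,20,0,0,-2,0,0,0,20,0,0,0,0,0,0,20,0,0,0,0,0,0,20]}}

```text
time: 14.75
eef_pos: [0.6218, 0.0087, 0.055]
tcp_rot: [0.077, 0.997, -0.0, 0.0]
contact_force: [-0.2, 0.2, -3.5]
opening: 0.388
finger_force: 41.9
```

{"method": "move_arm", "body": {"plan": [0,0,-1,0,0,0,20,0,0,-1,0,0,0,20,0,0,0,0,0,0,20,0,0,0,0,0,0,20]}}

```text
time: 15.15
eef_pos: [0.622, 0.0086, 0.0543]
tcp_rot: [0.077, 0.997, -0.0, 0.0]
contact_force: [-3.6, -0.4, 5.9]
opening: 0.392
finger_force: 42.8
```

{"method": "move_arm", "body": {"plan": [0,0,0,0,0,0,38,0,0,0,0,0,0,50,0,0,0,0,0,0,65,0,0,0,0,0,0,65,0,0,15,0,0,0,65,0,0,35,0,0,0,65,0,0,45,0,0,0,65,0,0,45,0,0,0,65,0,0,40,0,0,0,65,30,0,10,0,0,0,65,40,-3,0,0,0,0,65,0,0,0,0,0,0,65]}}

```text
time: 16.35
eef_pos: [0.6947, 0.005, 0.2433]
tcp_rot: [0.077, 0.997, -0.0, 0.001]
contact_force: [-0.3, -0.4, -1.3]
opening: 0.764
finger_force: 0.0
```

```bash
python3 - <<'E'
from h import *
t=shot('top');c=shot('wrist','w6.png');print(c['s']['eef_pos'],c['s']['finger_force'])
h,s,v=cv2.split(cv2.cvtColor(t['img'],cv2.COLOR_RGB2HSV));m=(v<60).astype(np.uint8);m[:195]=0;m[240:]=0;m[:,:215]=0;m[:,275:]=0
b,l=blobs(m,20)
for q in b:
    r=cv2.minAreaRect(np.argwhere(l==q[2])[:,::-1].astype(np.float32));print(q[:2],r,onz(t,q[0],.12))
E
```

```text
[0.6927959  0.00536031 0.24275829] 0.0
```

View pics/w6.png

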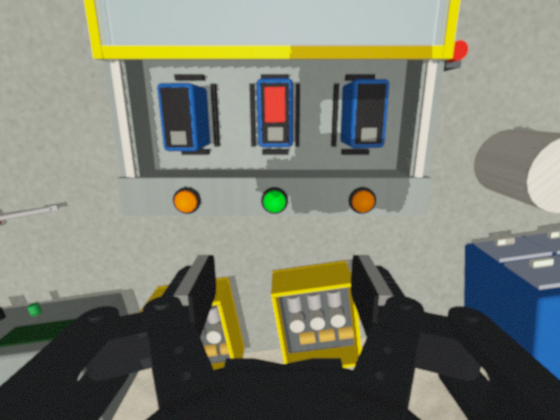

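The red-banded pack is seated between the guides at (275,113) and its neighbours are unmoved. I'll take the handle position from the first top picture.

```bash
python3 - <<'E'
from h import *
t=shot('top');t['img']=cv2.imread('pics/top0.png')[:,:,::-1].copy()
v=t['img'].max(2);m=(v<80).astype(np.uint8);m[:205]=0;m[228:]=0;m[:,:222]=0;m[:,268:]=0
b,l=blobs(m,20)
bay=np.array([.622,.0085]);y=np.radians(-8.85);ex=np.array([np.cos(y),np.sin(y)]);ey=np.array([-ex[1],ex[0]])
O=bay-.072*ex;print('origin',O)
for q in b:
    r=cv2.minAreaRect(np.argwhere(l==q[2])[:,::-1].astype(np.float32));print(q[:2],r)
    for z in(.115,.133):
        P=onz(t,r[0],z)[:2];print(z,P,(P-O)@ex,(P-O)@ey)
        for p in cv2.boxPoints(r):print('  ',((onz(t,p,z)[:2]-O)@np.c_[ex,ey]).round(4))
E
```

```text
origin [0.5508572  0.01957707]
([244.2, 216.6], 154) ((244.0689239501953, 216.56353759765625), (32.856117248535156, 4.626890182495117), 8.972626686096191)
0.115 [0.49382555 0.02721627] -0.05752792991544493 -0.0012259592230286697
   [-0.0634  0.0405]
   [-0.0516  0.0407]
   [-0.0516 -0.0431]
   [-0.0635 -0.0431]
0.133 [0.49192088 0.02579873] -0.05919183720702132 -0.0029196581480243097
   [-0.065   0.0381]
   [-0.0534  0.0383]
   [-0.0534 -0.044 ]
   [-0.065  -0.0441]
```

{"method": "move_arm", "body": {"plan": [-39.5,5,0,0,0,0,0,-39.5,5,0,0,0,0,0,-39.5,5,0,0,0,0,0,-39.5,5,0,0,0,0,0,-39.5,5,0,0,0,0,0,-39.5,5,0,0,0,0,0,0,0,-40,0,0,0,0,0,0,-40,0,0,0,0,0,0,-35,0,0,0,0,0,0,-15,0,0,0,0,0,0,0,0,0,0,0,0,0,0,0,0,0,0]}}

```text
time: 17.7
eef_pos: [0.4545, 0.0357, 0.1137]
tcp_rot: [0.077, 0.997, -0.0, 0.001]
contact_force: [-0.0, -0.7, 0.2]
opening: 0.001
finger_force: 0.0
```

{"method": "move_arm", "body": {"plan": [10,-1.6,-4,0,0,0,0,10,-1.6,0,0,0,0,0,12,-1.9,0,0,0,0,0,12,-1.9,0,0,0,0,0,12,-1.9,0,0,0,0,0,12,-1.9,0,0,0,0,0,12,-1.9,0,0,0,0,0,12,-1.9,0,0,0,0,0,12,-1.9,0,0,0,0,0,8,-1.2,0,0,0,0,0,0,0,0,0,0,0,0]}}

```text
time: 18.8
eef_pos: [0.5679, 0.0176, 0.1088]
tcp_rot: [0.077, 0.997, -0.0, 0.001]
contact_force: [0.1, 0.6, 0.2]
opening: -0.001
finger_force: 0.0
```

{"method": "move_arm", "body": {"plan": [8,-1.2,0,0,0,0,0,5,-0.8,0,0,0,0,0,4,-0.6,0,0,0,0,0]}}

```text
time: 19.1
eef_pos: [0.5827, 0.0155, 0.1084]
tcp_rot: [0.077, 0.997, -0.0, -0.001]
contact_force: [-2.4, -0.5, 0.1]
opening: 0.001
finger_force: 1.4
```

```bash
python3 - <<'E'
from h import *
t=shot('top');cv2.imwrite('pics/t7.png',cv2.resize(t['img'][110:290,150:350,::-1],None,fx=3,fy=3))
E
```

```text
(no output)
```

View pics/t7.png

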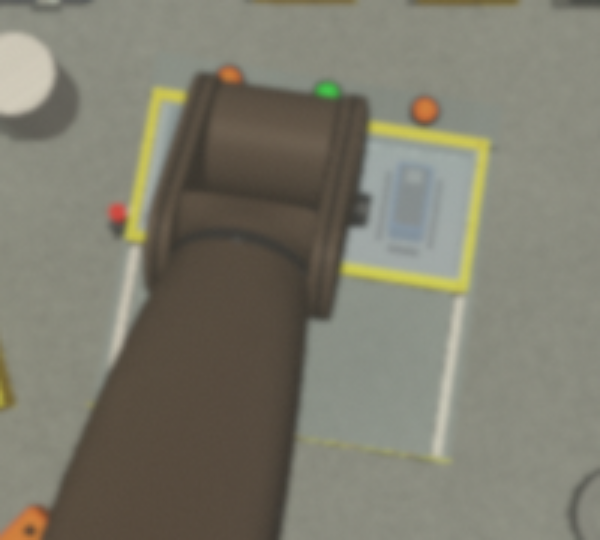

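The guard has moved with the handle and is almost at the sill, with its front edge just short of the lamps. I'll keep pushing slowly through the latch.

{"method": "move_arm", "body": {"plan": [3,-0.5,0,0,0,0,0,3,-0.5,0,0,0,0,0,2,-0.3,0,0,0,0,0,2,-0.3,0,0,0,0,0]}}

```text
time: 19.55
eef_pos: [0.5906, 0.0143, 0.1087]
tcp_rot: [0.077, 0.997, 0.0, -0.005]
contact_force: [-16.4, 1.5, 10.7]
opening: 0.001
finger_force: 7.8
```

{"method": "move_arm", "body": {"plan": [2,-0.3,0,0,0,0,0,2,-0.3,0,0,0,0,0,2,-0.3,0,0,0,0,0,0,0,0,0,0,0,0]}}

```text
time: 19.95
eef_pos: [0.5904, 0.0143, 0.1088]
tcp_rot: [0.076, 0.997, 0.0, -0.014]
contact_force: [-31.1, 1.5, 20.5]
opening: 0.0
finger_force: 15.5
```

{"method": "move_arm", "body": {"plan": [-10,1.5,0,0,0,0,0,-12,1.9,0,0,0,0,0,-20,3,0,0,0,0,0,0,0,30,0,0,0,0,0,0,45,0,0,0,0,0,0,45,0,0,0,0,-40,-20,20,0,0,0,0,-20,-45,0,0,0,0,0,-5,-45,0,0,0,0,0,0,-45,0,0,0,0,0,0,-45,0,0,0,0,0,0,0,0,0,0,0,0]}}

```text
time: 21.15
eef_pos: [0.4926, -0.1855, 0.2492]
tcp_rot: [0.08, 0.997, -0.001, 0.001]
contact_force: [0.3, 1.0, -0.1]
opening: -0.004
finger_force: 0.0
```

```bash
python3 - <<'E'
from h import *
t=shot('top','t8.png')
v=t['img'].max(2);y=np.radians(-8.85);ex=np.array([np.cos(y),np.sin(y)]);ey=np.array([-ex[1],ex[0]]);O=np.array([.5509,.0196])
def px(P,z):return proj(t,[*(O+P[0]*ex+P[1]*ey),z])
print('expect handle px',px((.058,0),.12))
a=px((.058,0),.12).astype(int);m=(v<80).astype(np.uint8);k=np.zeros_like(m);k[a[1]-22:a[1]+22,a[0]-30:a[0]+30]=1
for q in blobs(m*k,20)[0]:print(q,(onz(t,q[0],.124)[:2]-O)@np.c_[ex,ey])
m=mask(t['img'],'yellow')
for by in(-.11,-.07,.08,.12):
    r=[(x,m[tuple(px((x,by),.093).round().astype(int)[::-1])]) for x in np.arange(-.13,.2,.002)]
    on=[x for x,f in r if f];print(by,np.round(on,3))
s=ctrl.get_state();print(s['time'],s['eef_pos'],s['contact_force'])
E
```

```text
expect handle px [250.93983456 172.1990884 ]
([251.9, 173.0], 180, 1) [ 0.05547712 -0.00315487]
-0.11 [0.004 0.006 0.008 0.01  0.134 0.136 0.138]
-0.07 [0.002 0.004 0.006 0.008 0.134 0.136 0.138 0.14 ]
0.08 [0.002 0.004 0.006 0.008 0.134 0.136 0.138 0.14 ]
0.12 [0.004 0.006 0.008 0.134 0.136 0.138 0.14 ]
21.2 [ 0.49251873 -0.1830786   0.24891505] [ 0.76570928  0.40395863 -0.14150617]
```

View pics/t8.png

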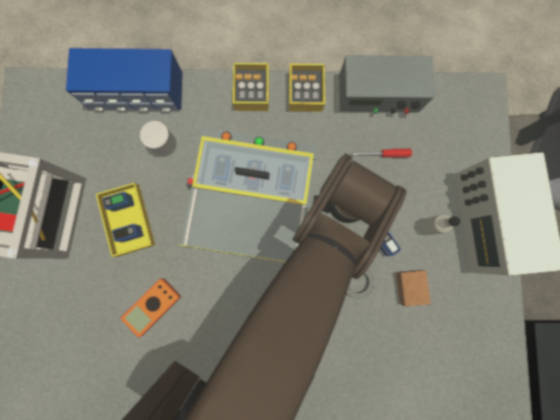

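The guard covers the whole well (box x 3–141 mm), it stopped hard at 31 N (far above the 4 N latch), and the arm is clear.

```bash
python3 -c "
from plant import order
print(order.sign_off())"
```

```text
the job is handed in; nothing more can be done
None
```

The job is handed in at about 21 s: the charged middle pack stands in the bin, the red-banded pack is down in the middle bay, and the guard is shut against its hard stop; sign-off returned no verdict.

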